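# Set a slotted stop to its line and clamp it

## Task

Slide the loose aluminium stop along its slotted holes until the black lines on its foot meet the red line on the plate, without forcing it sideways against its bolts and without tipping it. Then turn the orange handle clockwise until the stop is clamped firmly at the line, judging by feel: stop soon after the washer bites and do not overtighten. Leave the other things on the bench alone.

Things in the scene. Friction and masses are not known exactly. Their poses are not given: they have to be found in the camera images.
- base_plate: dark steel plate fixed to the worktop, 96 x 260 x 12 mm, white ticks 5 mm apart along both long edges. Origin on its underside on the centre line of the slide; its y axis is the direction in which the stop slides (the plate runs from y = -115 to +145 mm), x across, z up; plate top at z = 12 mm
- mark: red line painted straight across the plate; origin at its middle on the plate's top (centre line of the slide), its y axis is that of the plate
- stop: loose aluminium stop: foot 60 mm wide (x), 8 mm thick, y = -84 to +112 mm, lying on the plate, with an upright fence across its +y end. Origin on its underside, on its centre line, level with the black lines on the foot: set when this origin is at the mark's y. Two slots 11 mm wide along y ride on the two 8 mm bolts (1.5 mm play either side, travel +-28 mm); dragging it takes 1 to 3 N
- stop_fence (a point): middle of the stop's fence, 42 mm above the stop's underside, at its y = +106 mm. The fence is 12 mm thick along y, 60 mm wide along x, its top 62 mm above the stop's underside (74 mm over the worktop): grip it across its 12 mm
- bolts: the two steel bolts fixed to the plate, same frame as the plate: the clamp's stud at y = -40 mm and a guide bolt with an 18 mm head at y = +36 mm (head top 27.5 mm over the worktop)
- handle_grip (a point): middle of the orange handle, on the clamp's axis. The handle is an upright bar 46 mm long, 13 mm thick, 26 mm tall (this point is 14 mm above its lower edge, 12 mm below its top); at joint value q its long side lies along the plate's x axis turned clockwise (from above) by q. Below it is a hub of 12 mm radius
- handle (a joint): angle of the orange handle, rad, grows clockwise from above (tightening), 0 to 2.4, starts at 0 to 0.2, stays where left. Drives a steel washer down 4 mm per rad; the washer bites the stop at an angle of 0.4 to 1.15 that differs each time and can only be felt. Torque is steady before that (0.3 N m turning, less when paused), then climbs: 0.25 N m more is firmly clamped, 0.45 more too tight
- injector_a: loose bystander, to be left alone: injector with black connector, 32x170x56 mm, origin under its middle
- screwdriver: loose bystander, to be left alone: red screwdriver, 222 mm long, origin under its middle
- cap_red: loose bystander, to be left alone: red plastic cap, 19 mm wide, 22 mm tall, origin under its middle
- adaptor_brass: loose bystander, to be left alone: brass screwed adaptor, 27 mm wide, 35 mm tall, origin under its middle
- cap_yellow: loose bystander, to be left alone: yellow plastic cap, 24 mm wide, 22 mm tall, origin under its middle

How it is judged:
By the outcome, as a careful person would: the job done as asked, in the order asked, and still so for the second after the job is handed in, with the robot touching nothing.
It also fails if it takes over 72 s, if anything falls off the work surface, if the arm or the gripper's body presses on something with over 40 N, if the wrist force passes 120 N, or if a joint passes its speed limit or range.

## Robot

A 6-joint arm with a two-finger parallel gripper is mounted at the origin on a cart in front of the work surface, level with it; the furniture and walls round the work are solid. World frame = base frame: x ahead of the robot, y to its left, z up, the work surface at z = 0. Lengths are in m, angles in rad, forces in N, time in s.
With the tool pointing down it reaches from about 0.425 to 0.95 m from the base axis. Payload 3.5 kg.
Tool frame: the origin (TCP) lies between the finger pads; the fingertips stand ahead of it and the grasp point (between the pads) lies 8 mm behind it (nose_length is the z of the fingertips in the tool frame, in m); z points along the fingers, y is the line along which they close (so a half turn about z gives the same grasp; the last joint's range is limited). The gripper opens to 85 mm and grips with 20 to 120 N. Pads are 22 mm wide; open, the fingers measure 114 mm over their backs; the gripper's body (76 mm by 85 mm) begins 54 mm behind the grasp point. The pads swing forward as they close: fully open they stand 13 mm farther back than shut.
Start: joints at [-1.444, 0.286, 1.577, -0, 1.279, -0.15], TCP at [0.184, -0.649, 0.242] pointing down, gripper open.
Joint ranges: [-2.77, 2.77], [-0.9, 2.22], [0.21, 2.48], [-1.53, 4.67], [0.24, 2.81], [-2.84, 2.84]. Speed limits (rad/s): [2.79, 2.79, 3.14, 3.14, 3.14, 3.14].

## Interface

Orientations are given as a unit quaternion [x, y, z, w].
In Python, from station import get_obs, read_camera, finish_job, nose_length gives the robot as it stands. The module is installed in compiled form; this text tells all that it offers.
- The arm moves only by the shell command python3 -m creep FILE, which reads ROWS from the file FILE. ROWS is a JSON list of rows, 1 to 10 of them, each an object with the fields jaw (the finger opening in m), pos (a list: dx, dy, dz in fractions of the full range, 1 being 0.5 m), rot (a list: a rotation vector rx, ry, rz in parts of the range, where 1.0 means pi rad); a field left out counts as zero (the opening has to be given); each row is the pose to reach, as a shift and turn from the pose commanded when the command began, along the tool's axes at that moment; what a row does not reach only later rows make up. A row lasts 1/10 s, in which the tool goes at most 0.05 m and 0.15 rad, less where a joint would pass 70% of its speed; a pose out of reach is approached as far as the arm can. The fingers move at their own pace and stop on an object; the grip force is fixed at half the most. Time passes only in rows, so rows that do not move let the fingers close. It prints the time, the measured TCP pose, the force, the opening and the grip force at its end. Shift and turn numbers lie between -1 and 1, and a call with a number outside is refused. Input that does not fit is refused with a message, and nothing moves.
- get_obs(): the state, without advancing time (a new reading comes with each control period).
- read_camera(name): name is "scene" or "top"; returns a dict with "image" (384x512x3 uint8, red, green, blue), "fx", "fy", "cx", "cy" (pixels), "world_to_cam" (4x4, takes a point from world to camera coordinates). Camera axes: x right, y down, z forward; pixel columns grow to the right and rows downward; lengths in m; the calibration is good to about 2 mm. A picture is of the moment at which its call begins. There is no depth.
- finish_job(): hands the job in; it is judged then, once.
The state is a dict: "clock": time; "joint_pos": joint angles; "joint_velocities": joint speeds; "tau": joint torques, N m; "position": TCP position; "orientation": TCP orientation; "contact_force": force on the tool from outside, world axes, zero at the start; "wrist_torque": the same for the moment, N m; "gripper_width": finger opening in m; "grip_force": force on a finger pad.
Only numpy, scipy, OpenCV 4.12 (cv2) and the standard library are available. Lean on these libraries where they do the work, as an engineer would, in place of code of your own. Each camera call takes 0.05 s, during which the arm holds its last target. There are 200 camera calls.

## Working session

There is one attempt and no reset: what is moved stays moved. The work goes in short steps, Python scripts to look and compute and a shell command to move; the robot and the scene stay as the last step left them, time stands still between calls to the robot, and variables do not carry over. Pictures are saved under pics/ and viewed, at most 10 in all, crops included, and the job is handed in when it is done.

```bash
mkdir -p pics; cat > h.py <<'E'
import numpy as np, cv2
from station import *
def snap(n,f):
    c=read_camera(n); cv2.imwrite(f,c["image"][...,::-1]); np.savez(f[:-4]+".npz",**c); return c
def ray(c,u,v,z):
    T=c["world_to_cam"];R=T[:3,:3];o=-R.T@T[:3,3]
    d=R.T@np.array([(u-c["cx"])/c["fx"],(v-c["cy"])/c["fy"],1]); return o+d*(z-o[2])/d[2]
def proj(c,p):
    q=c["world_to_cam"]@np.r_[p,1]; return c["fx"]*q[0]/q[2]+c["cx"],c["fy"]*q[1]/q[2]+c["cy"]
E
python3 - <<'E'
from h import *
a=snap("top","pics/t0.png");b=snap("scene","pics/s0.png")
im=np.hstack([a["image"],b["image"]])[...,::-1]
print({k:a[k] for k in ("fx","cx","cy","world_to_cam")}, b["world_to_cam"])
o=get_obs();print(o,nose_length)
E
```

```text
{'fx': 412.9358113885166, 'cx': 256.89314939601917, 'cy': 191.72000814149573, 'world_to_cam': array([[ 0.00571409, -0.99993474, -0.0098926 ,  0.00995518],
       [-0.9877219 , -0.00409929, -0.15616862,  0.49161324],
       [ 0.15611787,  0.0106635 , -0.98768087,  1.1598636 ],
       [ 0.        ,  0.        ,  0.        ,  1.        ]])} [[ 0.73292102 -0.68026198 -0.00839088 -0.36197804]
 [-0.35890935 -0.3761559  -0.85421942  0.22296413]
 [ 0.57793672  0.62908694 -0.51984495  0.62634385]
 [ 0.          0.          0.          1.        ]]
{'clock': 0.1, 'joint_pos': array([-1.44399166e+00,  2.87087612e-01,  1.57804063e+00, -1.02507521e-05,
        1.27863412e+00, -1.49976701e-01]), 'joint_velocities': array([-8.43726169e-06, -1.34829552e-03, -4.72970964e-03, -6.06120752e-04,
       -2.34592589e-04, -2.58695735e-03]), 'tau': array([ 4.88093174e-04, -4.07299411e+01, -2.93697631e+01, -1.63320851e-04,
        3.42872074e-03,  6.80090992e-06]), 'position': array([ 0.18441794, -0.64871322,  0.24107303]), 'orientation': array([ 9.90438495e-01,  1.37950752e-01,  7.66260682e-06, -1.08483794e-03]), 'contact_force': array([ 0.67348783,  0.46226077, -0.90667259]), 'wrist_torque': array([ 0.03824381, -0.0110256 , -0.06315577]), 'grip_force': 0.0, 'gripper_width': 0.08547022536206361} 0.011
```

View pics/t0.png

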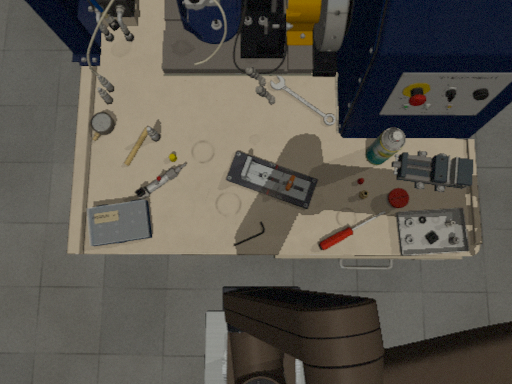

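View pics/s0.png

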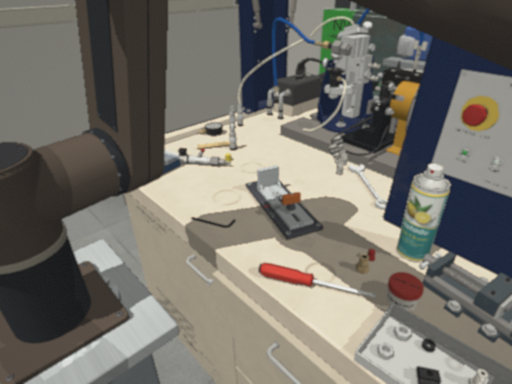

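The top view shows the plate at about (272,179), with the fence at its left end near (242,168) and the orange handle at (291,184). I'll enlarge both views.

```bash
python3 - <<'E'
from h import *
a=cv2.imread("pics/t0.png")[140:215,220:325];cv2.imwrite("pics/t0c.png",cv2.resize(a,None,fx=7.5,fy=7.5,interpolation=cv2.INTER_CUBIC))
a=cv2.imread("pics/s0.png")[155:245,235:330];cv2.imwrite("pics/s0c.png",cv2.resize(a,None,fx=6.5,fy=6.5,interpolation=cv2.INTER_CUBIC))
E
```

```text
(no output)
```

View pics/t0c.png

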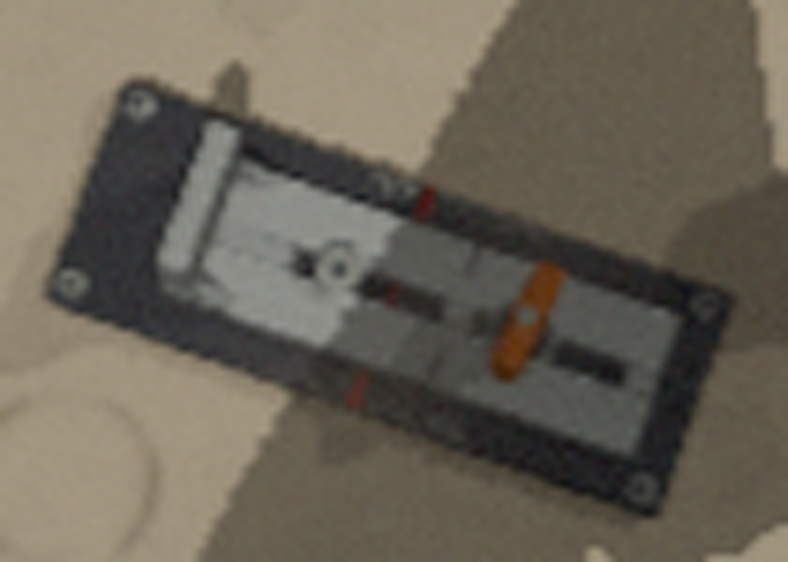

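View pics/s0c.png

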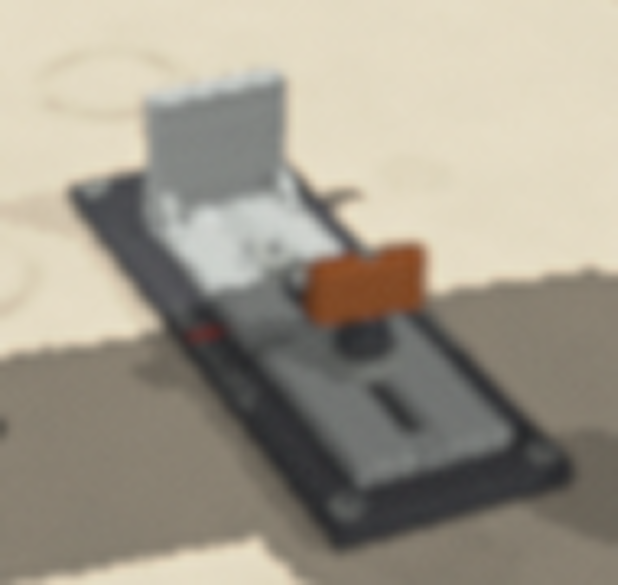

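```bash
cat > m.py <<'E'
from h import *
c=np.load("pics/t0.npz")
P=lambda x,y,z:ray(c,(x+.5)/7.5-.5+220,(y+.5)/7.5-.5+140,z)
cor=[P(*p,.012) for p in [(128,78),(735,293),(655,517),(48,297)]]
A,B,C,D=cor
print(np.round(cor,4), [round(np.linalg.norm(x-y),4) for x,y in [(A,B),(D,C),(A,D),(B,C)]])
ctr=sum(cor)/4; ey=(A+D-B-C);ey/=np.linalg.norm(ey)
print("ctr",ctr,"ey",ey,"yaw",np.arctan2(ey[1],ey[0]))
for s in (A-B,D-C): print(np.arctan2(s[1],s[0]))
ex=np.array([ey[1],-ey[0],0]); O=ctr-.015*ey; O[2]=0
def pl(n,p): d=p-O; print(n,"x %.4f y %.4f"%(d@ex,d@ey), np.round(p,4))
pl("bolt",P(338,265,.0275));pl("handle",P(528,317,.06))
for p in [(428,203),(357,392),(392,294)]: pl("red",P(*p,.012))
for p in [(470,262),(435,365)]: pl("blk",P(*p,.020))
for p in [(680,318),(635,455)]: pl("footend -84",P(*p,.020))
for p in [(222,123),(175,272)]: pl("fence top",P(*p,.074))
for p in [(548,270),(508,375)]: pl("hdl",P(*p,.07))
E
python3 m.py
```

```text
[[ 0.6231  0.0745  0.012 ]
 [ 0.536  -0.1678  0.012 ]
 [ 0.4463 -0.1349  0.012 ]
 [ 0.5333  0.1052  0.012 ]] [np.float64(0.2575), np.float64(0.2554), np.float64(0.0948), np.float64(0.0955)]
ctr [ 0.53468382 -0.03075174  0.012     ] ey [0.33937392 0.94065155 0.        ] yaw 1.2245450903417507
1.2258126986611617
1.2232667250646996
bolt x 0.0014 y 0.0375 [ 0.5436 -0.01    0.0275]
handle x 0.0010 y -0.0394 [ 0.5172 -0.0822  0.06  ]
red x 0.0404 y 0.0133 [ 0.5721 -0.046   0.012 ]
red x -0.0412 y 0.0139 [ 0.4956 -0.0178  0.012 ]
red x 0.0007 y 0.0143 [ 0.5351 -0.0317  0.012 ]
blk x 0.0218 y -0.0106 [ 0.5465 -0.0623  0.02  ]
blk x -0.0218 y -0.0116 [ 0.5052 -0.0484  0.02  ]
footend -84 x 0.0290 y -0.0959 [ 0.5243 -0.1449  0.02  ]
footend -84 x -0.0285 y -0.0971 [ 0.4698 -0.1265  0.02  ]
fence top x 0.0291 y 0.0950 [0.5892 0.0347 0.074 ]
fence top x -0.0312 y 0.0916 [0.5314 0.0519 0.074 ]
hdl x 0.0187 y -0.0404 [ 0.5335 -0.0892  0.07  ]
hdl x -0.0245 y -0.0396 [ 0.4931 -0.0739  0.07  ]
```

```bash
cat >> h.py <<'E'
from scipy.spatial.transform import Rotation as Rn
EY=np.array([.33937,.94065,0]);EX=np.array([.94065,-.33937,0]);O=np.array([.53468,-.03075,0])-.015*EY+.0007*EX
def W(x,y,z): return O+x*EX+y*EY+np.array([0,0,z])
def togo(p,q=0.):  # target pos; tool y along EY turned clockwise by q
    o=get_obs();R=Rn.from_quat(o["orientation"])
    c,s=np.cos(q),np.sin(q); ty=c*EY+s*EX; tz=np.array([0,0,-1.]); tx=np.cross(ty,tz)
    T=Rn.from_matrix(np.c_[tx,ty,tz])
    print("shift",np.round(R.inv().apply(p-o["position"]),4),"rv",np.round((R.inv()*T).as_rotvec(),4),"pos",np.round(o["position"],4),"plate",np.round([(o["position"]-O)@EX,(o["position"]-O)@EY],4),
     "j",np.round(o["joint_pos"],2),"t",o["clock"],"F",np.round(o["contact_force"],2),"M",np.round(o["wrist_torque"],3))
E
python3 -c "
from h import *
togo(W(0,.094,.16))"
```

```text
shift [ 0.5524 -0.5623  0.0825] rv [-5.0000e-04 -2.8000e-03 -2.5186e+00] pos [ 0.1844 -0.6487  0.2411] plate [-0.1205 -0.6852] j [-1.44  0.29  1.58 -0.    1.28 -0.15] t 0.1 F [ 0.67  0.46 -0.91] M [ 0.038 -0.011 -0.063]
```

Units first: shifts go in shares of 0.5 m and turns go in shares of pi rad. So -0.28 m / 0.5 = -0.56, -1.3 rad / 3.1416 = -0.4138.

```bash
echo '[{"jaw": 0.05,"pos": [0.56,-0.56,0],"rot": [0,0,-0.4138]},{"jaw": 0.05,"pos": [0.56,-0.56,0],"rot": [0,0,-0.4138]},{"jaw": 0.05,"pos": [0.56,-0.56,0],"rot": [0,0,-0.4138]},{"jaw": 0.05,"pos": [0.56,-0.56,0],"rot": [0,0,-0.4138]},{"jaw": 0.05,"pos": [0.56,-0.56,0],"rot": [0,0,-0.4138]},{"jaw": 0.05,"pos": [0.56,-0.56,0],"rot": [0,0,-0.4138]},{"jaw": 0.05,"pos": [0.56,-0.56,0],"rot": [0,0,-0.4138]},{"jaw": 0.05,"pos": [0.56,-0.56,0],"rot": [0,0,-0.4138]},{"jaw": 0.05,"pos": [0.56,-0.56,0],"rot": [0,0,-0.4138]},{"jaw": 0.05,"pos": [0.56,-0.56,0],"rot": [0,0,-0.4138]}]' > path.dat && python3 -m creep path.dat
python3 -c "
from h import *
togo(W(0,.094,.16))"
```

```text
clock: 1.1
position: [0.3777, -0.302, 0.242]
orientation: [0.704, 0.71, -0.0, -0.0]
contact_force: [-0.1, -0.2, -0.0]
gripper_width: 0.0497
grip_force: 0.0
shift [0.3437 0.1875 0.082 ] rv [-2.0000e-04 -4.0000e-04 -1.2158e+00] pos [ 0.3777 -0.302   0.242 ] plate [-0.0563 -0.2934] j [-0.88 -0.15  2.03 -0.    1.25 -0.89] t 1.1 F [-0.1  -0.24 -0.03] M [ 0.013  0.006 -0.009]
```

To row units: 0.344 m / 0.5 = 0.688, 0.188 m / 0.5 = 0.376, -1.216 rad / 3.1416 = -0.3871.

```bash
echo '[{"jaw": 0.05,"pos": [0.688,0.376,0.1],"rot": [0,0,-0.3871]},{"jaw": 0.05,"pos": [0.688,0.376,0.1],"rot": [0,0,-0.3871]},{"jaw": 0.05,"pos": [0.688,0.376,0.1],"rot": [0,0,-0.3871]},{"jaw": 0.05,"pos": [0.688,0.376,0.1],"rot": [0,0,-0.3871]},{"jaw": 0.05,"pos": [0.688,0.376,0.1],"rot": [0,0,-0.3871]},{"jaw": 0.05,"pos": [0.688,0.376,0.1],"rot": [0,0,-0.3871]},{"jaw": 0.05,"pos": [0.688,0.376,0.1],"rot": [0,0,-0.3871]},{"jaw": 0.05,"pos": [0.688,0.376,0.1],"rot": [0,0,-0.3871]},{"jaw": 0.05,"pos": [0.688,0.376,0.16],"rot": [0,0,-0.3871]},{"jaw": 0.05,"pos": [0.688,0.376,0.16],"rot": [0,0,-0.3871]}]' > path.dat && python3 -m creep path.dat
python3 - <<'E'
from h import *
togo(W(0,.094,.054-.008))
c=snap("scene","pics/s1.png");a=snap("top","pics/t1.png")
i=c["image"][100:260,180:340,::-1];cv2.imwrite("pics/s1c.png",cv2.resize(i,None,fx=3.7,fy=3.7,interpolation=cv2.INTER_CUBIC))
E
```

```text
clock: 2.1
position: [0.5608, 0.0422, 0.1576]
orientation: [0.174, 0.985, -0.0, -0.005]
contact_force: [-0.2, 0.4, -1.7]
gripper_width: 0.0497
grip_force: 0.0
shift [-0.0019  0.0018  0.1116] rv [-0.0025 -0.009  -0.0038] pos [0.5608 0.0422 0.1576] plate [-0.0009  0.0925] j [-0.11  0.13  1.92 -0.    1.1  -1.33] t 2.1 F [-0.16  0.38 -1.66] M [-0.009  0.008 -0.006]
```

View pics/s1c.png

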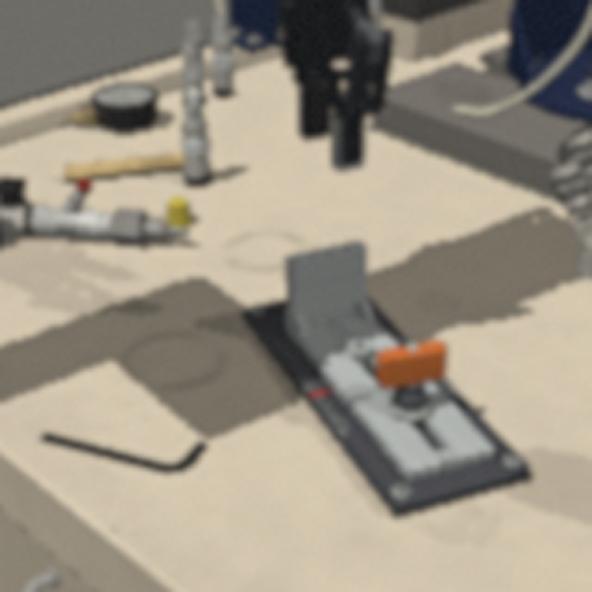

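The scene picture shows the open fingers directly above the fence (tips about (345,160), fence top about (330,255)), so I can descend.

To row units: 0.11 m / 0.5 = 0.22, 0.08 m / 0.5 = 0.16.

```bash
echo '[{"jaw": 0.05,"pos": [0,0,0.08]},{"jaw": 0.05,"pos": [0,0,0.16]},{"jaw": 0.05,"pos": [0,0,0.2]},{"jaw": 0.05,"pos": [0,0,0.22]},{"jaw": 0.05,"pos": [0,0,0.22]}]' > path.dat && python3 -m creep path.dat
python3 - <<'E'
from h import *
togo(W(0,.094,.054-.008))
a=snap("top","pics/t2.png")
E
```

```text
clock: 2.7
position: [0.5631, 0.0406, 0.0522]
orientation: [0.175, 0.985, -0.0, -0.0]
contact_force: [0.2, 0.5, -0.7]
gripper_width: 0.0498
grip_force: 0.0
shift [0.0018 0.0023 0.0062] rv [-0.0003 -0.0008 -0.0051] pos [0.5631 0.0406 0.0522] plate [0.0018 0.0917] j [-0.11  0.28  1.97 -0.    0.89 -1.33] t 2.7 F [ 0.17  0.53 -0.7 ] M [0.052 0.006 0.033]
```

To row units: 0.006 m / 0.5 = 0.012, 0.002 m / 0.5 = 0.004, -0.005 rad / 3.1416 = -0.0016.

```bash
echo '[{"jaw": 0.05,"pos": [0.004,0.004,0.012],"rot": [0,0,-0.0016]},{"jaw": 0.05,"pos": [0.004,0.004,0.012],"rot": [0,0,-0.0016]},{"jaw": 0.03,"pos": [0.004,0.004,0.012],"rot": [0,0,-0.0016]},{"jaw": 0.02,"pos": [0.004,0.004,0.012],"rot": [0,0,-0.0016]},{"jaw": 0.012,"pos": [0.004,0.004,0.012],"rot": [0,0,-0.0016]},{"jaw": 0.008,"pos": [0.004,0.004,0.012],"rot": [0,0,-0.0016]},{"jaw": 0.008,"pos": [0.004,0.004,0.012],"rot": [0,0,-0.0016]},{"jaw": 0.008,"pos": [0.004,0.004,0.012],"rot": [0,0,-0.0016]},{"jaw": 0.008,"pos": [0.004,0.004,0.012],"rot": [0,0,-0.0016]}]' > path.dat && python3 -m creep path.dat
python3 - <<'E'
from h import *
togo(W(0,.12,.046))
E
```

```text
clock: 3.65
position: [0.5624, 0.0441, 0.0469]
orientation: [0.171, 0.985, -0.0, 0.0]
contact_force: [-1.4, -0.8, 5.2]
gripper_width: 0.0111
grip_force: 59.4
shift [-0.0001  0.0252  0.0009] rv [-0.0002  0.0006  0.0026] pos [0.5624 0.0441 0.0469] plate [-0.      0.0948] j [-0.1   0.29  1.97 -0.    0.88 -1.33] t 3.65 F [-1.4  -0.84  5.18] M [-0.316  0.254 -0.008]
```

To row units: 0.022 m / 0.5 = 0.044, 0.021 m / 0.5 = 0.042.

```bash
echo '[{"jaw": 0.008,"pos": [0,0.006,0]},{"jaw": 0.008,"pos": [0,0.014,0]},{"jaw": 0.008,"pos": [0,0.022,0]},{"jaw": 0.008,"pos": [0,0.03,0]},{"jaw": 0.008,"pos": [0,0.036,0]},{"jaw": 0.008,"pos": [0,0.042,0]},{"jaw": 0.008,"pos": [0,0.044,0]},{"jaw": 0.008,"pos": [0,0.044,0]}]' > path.dat && python3 -m creep path.dat
python3 - <<'E'
from h import *
togo(W(0,.12,.046))
a=snap("top","pics/t3.png");b=snap("scene","pics/s3.png")
i=a["image"][140:215,220:325,::-1];i=cv2.resize(i,None,fx=7.5,fy=7.5,interpolation=cv2.INTER_CUBIC);cv2.imwrite("pics/t3c.png",i)
E
```

```text
clock: 4.45
position: [0.5699, 0.064, 0.0469]
orientation: [0.171, 0.985, -0.001, 0.0]
contact_force: [-1.2, -4.5, 5.7]
gripper_width: 0.0114
grip_force: 59.4
shift [0.0003 0.004  0.0009] rv [-0.0018  0.0013  0.0034] pos [0.5699 0.064  0.0469] plate [0.0003 0.116 ] j [-0.06  0.31  1.95 -0.    0.89 -1.29] t 4.45 F [-1.19 -4.54  5.67] M [-0.731  0.26  -0.003]
```

View pics/t3c.png

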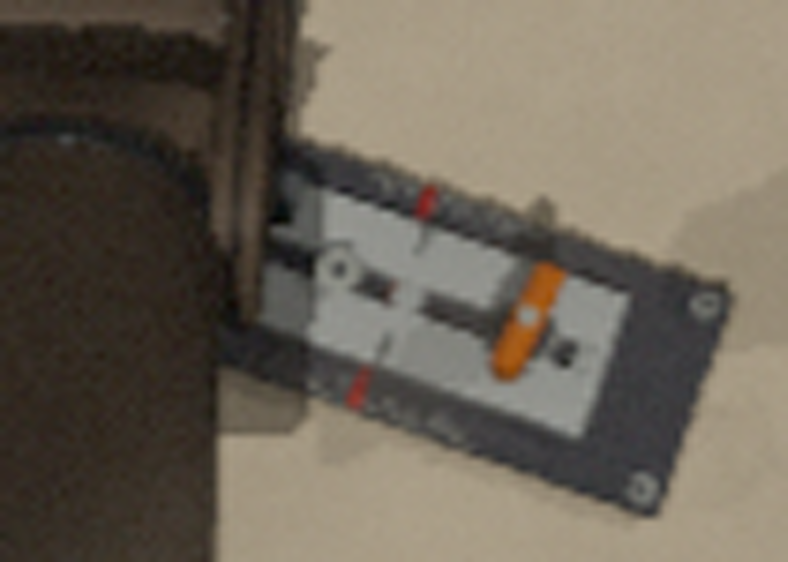

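The black lines at (422,238) and (384,348) are nearly in line with the red segments at (428,203) and (358,390). I'll measure the gap precisely from rectified profiles.

```bash
cat > line.py <<'E'
import sys
from h import *
for cam in ("top","scene"):
    c=np.load(f"pics/{cam[0]}{sys.argv[1]}.npz");im=c["image"].astype(np.float32)
    ys=np.arange(-.005,.03,.00025)
    def prof(x0,x1,z):
        g=np.array([[proj(c,W(x,y,z)) for y in ys] for x in np.linspace(x0,x1,15)],np.float32)
        return cv2.remap(im,g[...,0],g[...,1],cv2.INTER_LINEAR).mean(0)
    def cen(w):
        w=np.clip(w-np.median(w),0,None);k=w.argmax();s=slice(max(0,k-12),k+13);w=np.clip(w[s]-.2*w[k],0,None);return 1e3*(w*ys[s]).sum()/w.sum()
    for n,s in (("+",1),("-",-1)):
        r=prof(s*.035,s*.045,.012);b=prof(s*.018,s*.027,.020)
        red=cen(r[:,0]-(r[:,1]+r[:,2])/2);blk=-b.sum(1)
        blk[np.abs(ys-red/1e3)>.01]=blk.min() if 0 else np.median(blk)
        print(cam,n,"red %.2f blk %.2f mm"%(red,cen(blk)))
E
python3 line.py 3
```

```text
top + red 14.29 blk 9.67 mm
top - red 13.80 blk 9.64 mm
scene + red 28.39 blk nan mm
scene - red 14.32 blk 9.62 mmline.py:10: RuntimeWarning: invalid value encountered in scalar divide
  w=np.clip(w-np.median(w),0,None);k=w.argmax();s=slice(max(0,k-12),k+13);w=np.clip(w[s]-.2*w[k],0,None);return 1e3*(w*ys[s]).sum()/w.sum()
```

To row units: 0.0045 m / 0.5 = 0.009, 0.0035 m / 0.5 = 0.007.

```bash
echo '[{"jaw": 0.008,"pos": [0,0.004,0]},{"jaw": 0.008,"pos": [0,0.007,0]},{"jaw": 0.008,"pos": [0,0.009,0]},{"jaw": 0.008,"pos": [0,0.009,0]},{"jaw": 0.008,"pos": [0,0.009,0]}]' > path.dat && python3 -m creep path.dat
python3 - <<'E'
from h import *
togo(W(0,.1204,.046))
a=snap("top","pics/t4.png");b=snap("scene","pics/s4.png")
E
python3 line.py 4 2>/dev/null
```

```text
clock: 5.05
position: [0.5714, 0.0681, 0.0469]
orientation: [0.171, 0.985, -0.001, 0.0]
contact_force: [-2.0, -4.5, 4.5]
gripper_width: 0.0111
grip_force: 59.4
shift [ 0.0003 -0.      0.0009] rv [-0.0019  0.0012  0.0033] pos [0.5714 0.0681 0.0469] plate [0.0003 0.1204] j [-0.06  0.31  1.94 -0.    0.89 -1.28] t 5.05 F [-2.02 -4.49  4.5 ] M [-0.779  0.301  0.017]
top + red 14.28 blk 14.45 mm
top - red 13.80 blk 14.12 mm
scene + red 28.40 blk nan mm
scene - red 14.32 blk 14.23 mm
```

To row units: -0.09 m / 0.5 = -0.18, -0.04 m / 0.5 = -0.08.

```bash
echo '[{"jaw": 0.02,"pos": [0,-0.0006,0]},{"jaw": 0.04,"pos": [0,-0.0006,0]},{"jaw": 0.05,"pos": [0,-0.0006,0]},{"jaw": 0.05,"pos": [0,-0.0006,0]},{"jaw": 0.05,"pos": [0,0,-0.08]},{"jaw": 0.05,"pos": [0,0,-0.16]},{"jaw": 0.05,"pos": [0,0,-0.18]},{"jaw": 0.05,"pos": [0,0,-0.18]},{"jaw": 0.05,"pos": [0,0,-0.18]}]' > path.dat && python3 -m creep path.dat
python3 - <<'E'
from h import *
togo(W(0,-.040,.136))
a=snap("top","pics/t5.png");b=snap("scene","pics/s5.png")
E
python3 line.py 5 2>/dev/null
```

```text
clock: 6.05
position: [0.5701, 0.0694, 0.1351]
orientation: [0.171, 0.985, -0.0, -0.001]
contact_force: [-0.2, -0.0, -0.5]
gripper_width: 0.0501
grip_force: 0.0
shift [-0.0009 -0.1612 -0.0008] rv [-0.0004 -0.0018  0.0026] pos [0.5701 0.0694 0.1351] plate [-0.0013  0.1212] j [-0.06  0.18  1.91  0.    1.05 -1.28] t 6.05 F [-0.23 -0.05 -0.54] M [ 0.041 -0.04  -0.022]
top + red 14.45 blk 14.38 mm
top - red 13.78 blk 14.18 mm
scene + red 28.39 blk nan mm
scene - red 14.32 blk 14.40 mm
```

```bash
python3 - <<'E'
from h import *
c=np.load("pics/s5.npz");t=np.load("pics/t5.npz")
def seg(c):
    h=cv2.cvtColor(c["image"],cv2.COLOR_RGB2HSV); m=cv2.inRange(h,(5,140,60),(18,255,255))
    n,l,s,_=cv2.connectedComponentsWithStats(m); 
    px=proj(c,W(0,-.04,.06)); k=min(range(1,n),key=lambda k:9e9 if s[k,4]<20 else np.hypot(s[k,0]+s[k,2]/2-px[0],s[k,1]+s[k,3]/2-px[1]))
    v,u=np.where(l==k); return np.c_[u,v].astype(np.float32)
for n,C in (("s",c),("t",t)):
    p=seg(C);r=cv2.minAreaRect(p);print(n,len(p),p.min(0),p.max(0),p.mean(0),r)
    e0=cv2.boxPoints(r); print(e0)
p=seg(t)
for z in (.06,.07,.08):
    w=np.array([ray(t,*q,z)-O for q in p]);xy=np.c_[w@EX,w@EY];m=xy.mean(0);C=np.cov((xy-m).T);d=np.linalg.eigh(C)[1][:,1];print(z,m,"q",-np.arctan(d[1]/d[0]), np.ptp((xy-m)@d))
for z in (.03,.04,.05,.06,.07,.08): print(z,[np.round(proj(c,W(x,-.04,z)),1) for x in (-.023,0,.023)])
E
```

```text
s 151 [283. 193.] [299. 204.] [290.74835 198.24503] ((291.1399841308594, 198.47998046875), (10.040916442871094, 17.111984252929688), 81.8698959350586)
[[281.96    194.71999]
 [298.9     192.29997]
 [300.31998 202.23997]
 [283.37997 204.65999]]
t 61 [286. 175.] [294. 190.] [289.7541  182.45901] ((289.79998779296875, 182.39999389648438), (4.472136497497559, 16.099689483642578), 26.56505012512207)
[[284.19998 188.59999]
 [291.4     174.2    ]
 [295.4     176.2    ]
 [288.19998 190.59999]]
0.06 [-0.00157567 -0.03940108] q 0.08361554616963845 0.04692047986174215
0.07 [-0.0035198  -0.03935965] q 0.0836155461696383 0.04651684482267277
0.08 [-0.00546394 -0.03931821] q 0.08361554616963872 0.046113209783603226
0.03 [array([282.5, 209.5]), array([291.2, 207.3]), array([299.6, 205.1])]
0.04 [array([282.6, 206. ]), array([291.3, 203.8]), array([299.8, 201.7])]
0.05 [array([282.7, 202.4]), array([291.5, 200.3]), array([300. , 198.2])]
0.06 [array([282.8, 198.9]), array([291.6, 196.7]), array([300.2, 194.6])]
0.07 [array([282.9, 195.2]), array([291.8, 193.1]), array([300.5, 191. ])]
0.08 [array([283. , 191.6]), array([291.9, 189.5]), array([300.7, 187.4])]
```

To row units: -0.161 m / 0.5 = -0.322, 0.04 m / 0.5 = 0.08, 0.05 rad / 3.1416 = 0.0159.

```bash
echo '[{"jaw": 0.045,"pos": [-0.002,-0.1,0],"rot": [0,0,0.0159]},{"jaw": 0.045,"pos": [-0.002,-0.2,0],"rot": [0,0,0.0159]},{"jaw": 0.045,"pos": [-0.002,-0.28,0],"rot": [0,0,0.0159]},{"jaw": 0.045,"pos": [-0.002,-0.322,0],"rot": [0,0,0.0159]},{"jaw": 0.045,"pos": [-0.002,-0.322,0.04],"rot": [0,0,0.0159]},{"jaw": 0.045,"pos": [-0.002,-0.322,0.08],"rot": [0,0,0.0159]},{"jaw": 0.045,"pos": [-0.002,-0.322,0.08],"rot": [0,0,0.0159]},{"jaw": 0.045,"pos": [-0.002,-0.322,0.08],"rot": [0,0,0.0159]}]' > path.dat && python3 -m creep path.dat
python3 - <<'E'
from h import *
togo(W(0,-.040,.058),.05)
a=snap("scene","pics/s6.png");t=snap("top","pics/t6.png")
f=lambda i:cv2.resize(i[...,::-1],(400,400),interpolation=cv2.INTER_CUBIC)
cv2.imwrite("pics/c6.png",np.hstack([f(a["image"][145:245,240:340]),f(t["image"][130:230,225:325])]))
E
```

```text
clock: 6.95
position: [0.5167, -0.0823, 0.095]
orientation: [0.196, 0.981, 0.0, -0.002]
contact_force: [0.3, -1.2, -0.3]
gripper_width: 0.0445
grip_force: 0.0
shift [-0.0002 -0.0004  0.037 ] rv [-0.0001 -0.0033  0.0025] pos [ 0.5167 -0.0823  0.095 ] plate [-0.0001 -0.0396] j [-0.35  0.13  2.05  0.    0.96 -1.53] t 6.95 F [ 0.26 -1.18 -0.3 ] M [-0.019 -0.076 -0.   ]
```

View pics/c6.png

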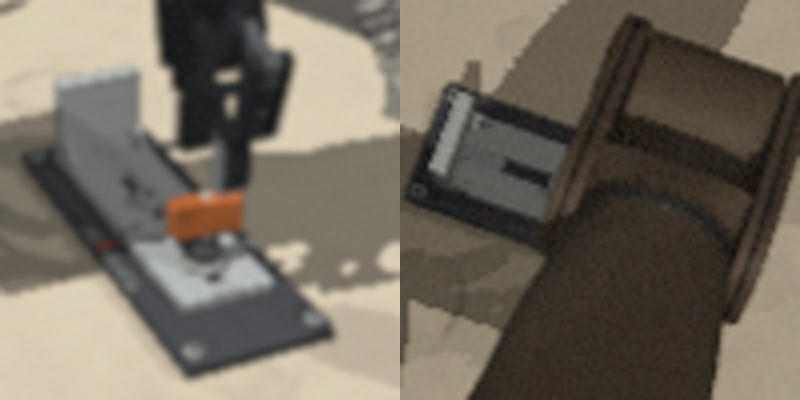

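The scene crop shows the fingers straddling the handle (tips about (190,145) and (232,183), orange bar at (205,215)), and the top crop shows the arm above it. Descending and closing.

To row units: 0.037 m / 0.5 = 0.074, 0.034 m / 0.5 = 0.068.

```bash
echo '[{"jaw": 0.045,"pos": [0,0,0.04]},{"jaw": 0.045,"pos": [0,0,0.068]},{"jaw": 0.045,"pos": [0,0,0.074]},{"jaw": 0.03,"pos": [0,0,0.074]},{"jaw": 0.02,"pos": [0,0,0.074]},{"jaw": 0.01,"pos": [0,0,0.074]},{"jaw": 0.008,"pos": [0,0,0.074]},{"jaw": 0.008,"pos": [0,0,0.074]},{"jaw": 0.008,"pos": [0,0,0.074]}]' > path.dat && python3 -m creep path.dat
python3 - <<'E'
from h import *
togo(W(0,-.040,.058),.05)
E
```

```text
clock: 7.95
position: [0.5181, -0.0825, 0.0603]
orientation: [0.196, 0.981, 0.0, 0.0]
contact_force: [-1.0, 2.3, 6.1]
gripper_width: 0.0117
grip_force: 59.4
shift [ 0.0013 -0.0008  0.0023] rv [0.0009 0.0006 0.0019] pos [ 0.5181 -0.0825  0.0603] plate [ 0.0013 -0.0393] j [-0.35  0.19  2.06  0.    0.89 -1.53] t 7.95 F [-1.01  2.33  6.09] M [ 0.571  0.353 -0.26 ]
```

To row units: 0.08 rad / 3.1416 = 0.0255.

```bash
cat > st.py <<'E'
from h import *
o=get_obs();R=Rn.from_quat(o["orientation"]).as_matrix();ty=R[:,1];p=o["position"]-O
print("t %.2f q %.3f Mz %.3f"%(o["clock"],np.arctan2(ty@EX,ty@EY),o["wrist_torque"][2]),"M",np.round(o["wrist_torque"],2),"F",np.round(o["contact_force"],1),"plate",np.round([p@EX*1e3,p@EY*1e3,p[2]*1e3],1),"w",round(o["gripper_width"],4))
E
python3 st.py
echo '[{"jaw": 0.008,"rot": [0,0,0.0127]},{"jaw": 0.008,"rot": [0,0,0.0255]}]' > path.dat && python3 -m creep path.dat >/dev/null; python3 st.py
echo '[{"jaw": 0.008,"rot": [0,0,0.0127]},{"jaw": 0.008,"rot": [0,0,0.0255]}]' > path.dat && python3 -m creep path.dat >/dev/null; python3 st.py
echo '[{"jaw": 0.008,"rot": [0,0,0.0127]},{"jaw": 0.008,"rot": [0,0,0.0255]}]' > path.dat && python3 -m creep path.dat >/dev/null; python3 st.py
```

```text
t 7.95 q 0.048 Mz -0.260 M [ 0.57  0.35 -0.26] F [-1.   2.3  6.1] plate [  1.3 -39.3  60.3] w 0.0117
t 8.15 q 0.127 Mz 0.309 M [0.44 0.35 0.31] F [-1.1  2.4  6. ] plate [  1.3 -39.5  60.3] w 0.0117
t 8.35 q 0.206 Mz 0.334 M [0.29 0.44 0.33] F [-2.1  1.   7. ] plate [  1.2 -39.8  60.3] w 0.0115
t 8.55 q 0.286 Mz 0.322 M [0.13 0.59 0.32] F [-3.4  0.1  6.2] plate [  1.1 -40.   60.3] w 0.0119
```

To row units: 0.08 rad / 3.1416 = 0.0255.

```bash
echo 'import sys;sys.exit(o["wrist_torque"][2]>.40)' >> st.py
s(){ python3 st.py; }
echo '[{"jaw": 0.008,"rot": [0,0,0.0127]},{"jaw": 0.008,"rot": [0,0,0.0255]}]' > path.dat && python3 -m creep path.dat >/dev/null; s &&
echo '[{"jaw": 0.008,"rot": [0,0,0.0127]}]' > path.dat && python3 -m creep path.dat >/dev/null && s &&
echo '[{"jaw": 0.008,"rot": [0,0,0.0127]}]' > path.dat && python3 -m creep path.dat >/dev/null && s &&
echo '[{"jaw": 0.008,"rot": [0,0,0.0127]}]' > path.dat && python3 -m creep path.dat >/dev/null && s &&
echo '[{"jaw": 0.008,"rot": [0,0,0.0127]}]' > path.dat && python3 -m creep path.dat >/dev/null && s &&
echo '[{"jaw": 0.008,"rot": [0,0,0.0127]}]' > path.dat && python3 -m creep path.dat >/dev/null && s &&
echo '[{"jaw": 0.008,"rot": [0,0,0.0127]}]' > path.dat && python3 -m creep path.dat >/dev/null && s
```

```text
t 8.75 q 0.366 Mz 0.336 M [0.06 0.68 0.34] F [-4.1 -0.5  6.2] plate [  1.  -40.3  60.3] w 0.0115False
```

To row units: 0.04 rad / 3.1416 = 0.0127.

```bash
sed -i '$d' st.py; echo 'import sys;sys.exit(int(o["wrist_torque"][2]>.40))' >> st.py
s(){ python3 st.py; }
echo '[{"jaw": 0.008,"rot": [0,0,0.0127]}]' > path.dat && python3 -m creep path.dat >/dev/null && s &&
echo '[{"jaw": 0.008,"rot": [0,0,0.0127]}]' > path.dat && python3 -m creep path.dat >/dev/null && s &&
echo '[{"jaw": 0.008,"rot": [0,0,0.0127]}]' > path.dat && python3 -m creep path.dat >/dev/null && s &&
echo '[{"jaw": 0.008,"rot": [0,0,0.0127]}]' > path.dat && python3 -m creep path.dat >/dev/null && s &&
echo '[{"jaw": 0.008,"rot": [0,0,0.0127]}]' > path.dat && python3 -m creep path.dat >/dev/null && s &&
echo '[{"jaw": 0.008,"rot": [0,0,0.0127]}]' > path.dat && python3 -m creep path.dat >/dev/null && s
```

```text
t 8.85 q 0.406 Mz 0.319 M [0.02 0.71 0.32] F [-3.5 -1.4  7.5] plate [  1.  -40.4  60.3] w 0.0119
t 8.95 q 0.445 Mz 0.291 M [-0.03  0.75  0.29] F [-4.7 -1.2  8. ] plate [  0.9 -40.5  60.3] w 0.0117
t 9.05 q 0.485 Mz 0.340 M [-0.12  0.85  0.34] F [-3.9 -1.4  6.1] plate [  0.9 -40.7  60.3] w 0.0114
t 9.15 q 0.525 Mz 0.332 M [-0.19  0.9   0.33] F [-4.9 -1.2  7. ] plate [  0.8 -40.8  60.3] w 0.0113
t 9.25 q 0.565 Mz 0.353 M [-0.25  0.92  0.35] F [-4.6 -2.1  7.8] plate [  0.8 -40.9  60.3] w 0.012
t 9.35 q 0.605 Mz 0.348 M [-0.26  1.01  0.35] F [-5.  -1.8  8.3] plate [  0.7 -41.   60.3] w 0.0118
```

To row units: 0.04 rad / 3.1416 = 0.0127.

```bash

s(){ python3 st.py; }
echo '[{"jaw": 0.008,"rot": [0,0,0.0127]}]' > path.dat && python3 -m creep path.dat >/dev/null && s &&
echo '[{"jaw": 0.008,"rot": [0,0,0.0127]}]' > path.dat && python3 -m creep path.dat >/dev/null && s &&
echo '[{"jaw": 0.008,"rot": [0,0,0.0127]}]' > path.dat && python3 -m creep path.dat >/dev/null && s &&
echo '[{"jaw": 0.008,"rot": [0,0,0.0127]}]' > path.dat && python3 -m creep path.dat >/dev/null && s &&
echo '[{"jaw": 0.008,"rot": [0,0,0.0127]}]' > path.dat && python3 -m creep path.dat >/dev/null && s &&
echo '[{"jaw": 0.008,"rot": [0,0,0.0127]}]' > path.dat && python3 -m creep path.dat >/dev/null && s &&
echo '[{"jaw": 0.008,"rot": [0,0,0.0127]}]' > path.dat && python3 -m creep path.dat >/dev/null && s
```

```text
t 9.45 q 0.645 Mz 0.385 M [-0.33  1.07  0.39] F [-6.8 -2.6  8.6] plate [  0.6 -41.1  60.3] w 0.0116
t 9.55 q 0.684 Mz 0.458 M [-0.34  1.12  0.46] F [-5.8 -2.9  8.2] plate [  0.5 -41.2  60.3] w 0.0116
```

The washer starts to bite near q ≈ 0.64. I'll continue to about +0.32 N m over the ~0.335 baseline.

To row units: 0.03 rad / 3.1416 = 0.0095.

```bash
sed -i 's/>.40/>.57/' st.py
s(){ python3 st.py; }
echo '[{"jaw": 0.008,"rot": [0,0,0.0095]}]' > path.dat && python3 -m creep path.dat >/dev/null && s &&
echo '[{"jaw": 0.008,"rot": [0,0,0.0095]}]' > path.dat && python3 -m creep path.dat >/dev/null && s &&
echo '[{"jaw": 0.008,"rot": [0,0,0.0095]}]' > path.dat && python3 -m creep path.dat >/dev/null && s
```

```text
t 9.65 q 0.714 Mz 0.415 M [-0.37  1.16  0.41] F [-7.  -2.5  9. ] plate [  0.5 -41.3  60.3] w 0.0117
t 9.75 q 0.744 Mz 0.474 M [-0.38  1.17  0.47] F [-7.6 -2.7  8.4] plate [  0.4 -41.4  60.3] w 0.0112
t 9.85 q 0.773 Mz 0.487 M [-0.45  1.25  0.49] F [-8.4 -3.9  8.9] plate [  0.3 -41.5  60.3] w 0.0116
```

To row units: 0.04 rad / 3.1416 = 0.0127.

```bash
s(){ python3 st.py; }
echo '[{"jaw": 0.008,"rot": [0,0,0.0127]}]' > path.dat && python3 -m creep path.dat >/dev/null && s &&
echo '[{"jaw": 0.008,"rot": [0,0,0.0127]}]' > path.dat && python3 -m creep path.dat >/dev/null && s 
```

```text
t 9.95 q 0.813 Mz 0.538 M [-0.42  1.31  0.54] F [-8.5 -4.9 10.4] plate [  0.2 -41.6  60.3] w 0.0116
t 10.05 q 0.853 Mz 0.555 M [-0.47  1.43  0.56] F [-8.6 -4.4  9.9] plate [  0.1 -41.6  60.3] w 0.0116
```

To row units: 0.04 rad / 3.1416 = 0.0127.

```bash
sed -i 's/>.57/>.65/' st.py; s(){ python3 st.py; }
echo '[{"jaw": 0.008,"rot": [0,0,0.0127]}]' > path.dat && python3 -m creep path.dat >/dev/null && s &&
echo '[{"jaw": 0.008,"rot": [0,0,0.0127]}]' > path.dat && python3 -m creep path.dat >/dev/null && s &&
echo '[{"jaw": 0.008,"rot": [0,0,0.0127]}]' > path.dat && python3 -m creep path.dat >/dev/null && s 
```

```text
t 10.15 q 0.893 Mz 0.573 M [-0.49  1.42  0.57] F [-9.3 -4.6 11.4] plate [  0.  -41.8  60.3] w 0.0122
t 10.25 q 0.933 Mz 0.597 M [-0.53  1.51  0.6 ] F [-9.4 -3.5 11.3] plate [ -0.1 -41.8  60.3] w 0.0116
t 10.35 q 0.973 Mz 0.692 M [-0.49  1.54  0.69] F [-9.  -5.1 10.5] plate [ -0.2 -41.9  60.2] w 0.0118
```

Torque is about 0.33 N m above the baseline, which is firmly clamped and short of too tight. Releasing and backing off upward.

To row units: -0.15 m / 0.5 = -0.3, -0.12 m / 0.5 = -0.24.

```bash
echo '[{"jaw": 0.008},{"jaw": 0.02},{"jaw": 0.035},{"jaw": 0.045},{"jaw": 0.045},{"jaw": 0.045,"pos": [0,0,-0.08]},{"jaw": 0.045,"pos": [0,0,-0.16]},{"jaw": 0.045,"pos": [0,0,-0.24]},{"jaw": 0.045,"pos": [0,0,-0.3]}]' > path.dat && python3 -m creep path.dat ; echo '[{"jaw": 0.045,"pos": [-0.08,-0.06,0]},{"jaw": 0.045,"pos": [-0.16,-0.12,0]},{"jaw": 0.045,"pos": [-0.24,-0.18,0]},{"jaw": 0.045,"pos": [-0.24,-0.24,0]},{"jaw": 0.045,"pos": [-0.24,-0.3,0]},{"jaw": 0.045,"pos": [-0.24,-0.3,0]}]' > path.dat && python3 -m creep path.dat
python3 - <<'E'
from h import *
togo(W(0,-.040,.058),.9)
a=snap("scene","pics/s7.png");t=snap("top","pics/t7.png")
f=lambda i:cv2.resize(i[...,::-1],(400,400),interpolation=cv2.INTER_CUBIC)
cv2.imwrite("pics/c7.png",np.hstack([f(a["image"][145:245,240:340]),f(t["image"][130:230,225:325])]))
E
python3 line.py 7 2>/dev/null
```

```text
clock: 11.25
position: [0.5184, -0.0828, 0.2122]
orientation: [0.614, 0.789, 0.0, 0.002]
contact_force: [0.6, -0.9, -0.3]
gripper_width: 0.0448
grip_force: 0.0
clock: 11.85
position: [0.3993, -0.2363, 0.2087]
orientation: [0.616, 0.788, -0.0, -0.001]
contact_force: [0.2, 0.8, -0.2]
gripper_width: 0.0451
grip_force: 0.0
shift [0.1206 0.1512 0.1506] rv [-0.0012 -0.0007 -0.0806] pos [ 0.3993 -0.2363  0.2087] plate [-0.0583 -0.2243] j [-0.75 -0.16  2.11 -0.    1.19 -1.  ] t 11.85 F [ 0.15  0.82 -0.17] M [ 0.023 -0.012  0.017]
top + red 14.30 blk 14.37 mm
top - red 13.74 blk 13.94 mm
scene + red 26.96 blk 17.16 mm
scene - red 14.23 blk 14.43 mm
```

View pics/c7.png

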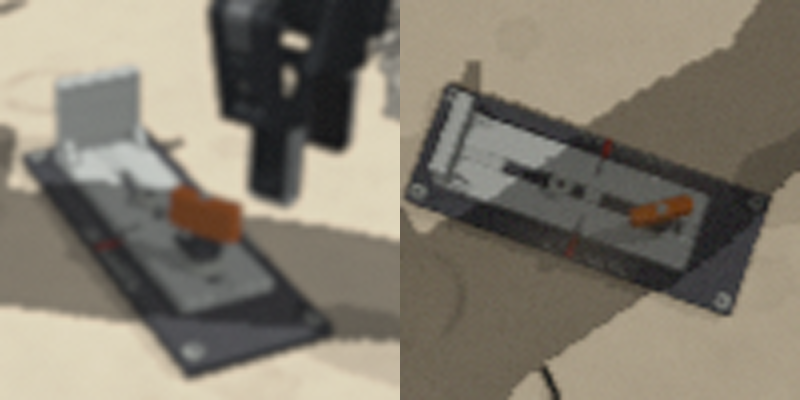

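The crops show the black lines meeting the red line (within about 0.2 mm), the handle at roughly 0.97 rad, and the gripper clear.

```bash
python3 -c "
from station import *
print(finish_job())"
```

```text
the job is handed in; nothing more can be done
None
```

The stop is set to within about 0.2 mm of the red line and clamped at about 0.33 N m above the free-turning torque; I released it, moved the gripper clear without going near the other items, and handed the job in at about 12 s.

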